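# Clear the king out of the clock cradle and seat the chess clock

### The arm

A 7-joint arm with a two-finger parallel gripper is mounted at the origin on the work surface. World frame = base frame: x ahead of the robot, y to its left, z up, the work surface at z = 0. Lengths are in m, angles in degrees, forces in N, time in s.
With the tool pointing down it reaches from about 0.425 to 0.8 m from the base axis. Payload 8.3 kg.
Tool frame: the origin (TCP) lies between the finger pads, 19 mm behind the fingertips; this is the grasp point; z points along the fingers, y is the line along which they close (so a half turn about z gives the same grasp; the last joint's range is limited). The gripper opens to 85 mm and grips with 20 to 120 N. Pads are 22 mm wide; open, the fingers measure 114 mm over their backs; the gripper's body (76 mm by 85 mm) begins 54 mm behind the grasp point. The pads swing forward as they close: fully open they stand 13 mm farther back than shut.
Start: joints at [66.755, 21.967, 0.94, 78.501, -0.361, 79.538, -2.664], TCP at [0.21, -0.589, 0.25] pointing down, gripper open.
Joint ranges: [-169.22, 169.22], [-14.56, 117.87], [-87.37, 89.26], [10.42, 133.3], [-82.24, 262.24], [0.94, 117.77], [-172.7, 172.7]. Speed limits (degrees/s): [136.94, 136.94, 172.46, 172.46, 180, 180, 180].

### API

Orientations are given as a 3x3 rotation matrix whose columns are the frame's x, y, z axes.
In Python, from bench import ctrl gives the robot as it stands.
- The arm moves only by the tool jog_arm, never from a script. Its argument "motion" is text: rows parted by semicolons, each of 7 numbers parted by spaces: the shift along the tool's x, y, z in units of 0.04 m (1.0 is 0.04 m), then the turn, a rotation vector about the tool's x, y, z in units of 0.12 rad (1.0 is 0.12 rad), then the opening, from 0 (shut) to 1 (fully open). A call has exactly 10 rows; each row shifts and turns the commanded pose from where the row before left it, along the tool's axes as they then stand; what a row does not reach is not made up. A row lasts 1/10 s, in which the tool goes at most 50 mm and 8.59 degrees, less where a joint would pass 70% of its speed; a pose out of reach is approached as far as the arm can. A call with a number of a shift or a turn outside -1 to 1 is refused whole. A call with a gripper value outside its range is refused whole. The fingers move at their own pace and stop on an object; "newtons" is the grip in N (left out, the last holds). Time passes only in rows, so rows that do not move let the fingers close, or fill a call up. It gives the time, the measured TCP pose, the force, the opening and the grip force at its end, in the units of the state.
- ctrl.get_obs(): the state, without advancing time (a new reading comes with each control period).
- ctrl.snapshot(name): name is "scene" or "side" or "wrist"; returns (picture, depth): 420x560x3 uint8, red, green, blue; 420x560 float32, m along the optical axis (not along the pixel's ray), 0 where there is no reading.
- ctrl.get_calibration(name): a dict with "camera_matrix" (3x3 intrinsics, pixels), "k1" (the pictures are not rectified: a ray, as slopes to the right and down, at radius r is drawn at 1 + k1 r^2 times it, then the intrinsics apply), "extrinsics" (4x4, takes a point from world to camera coordinates). Camera axes: x right, y up, looking along -z (the intrinsics and any distortion apply to the point x, -y, -z); pixel columns grow to the right and rows downward; lengths in m; the calibration is good to about 2 mm. A picture is of the moment at which its call begins: read the wrist's pose just before it. get_calibration takes no time and is no camera call; for the wrist camera it gives the pose at the moment of the call.
- ctrl.hand_in(): hands the job in; it is judged then, once.
The state is a dict: "time": time; "joint_pos": joint angles; "qvel": joint speeds; "joint_torque": joint torques, N m; "tcp_pos": TCP position; "eef_rot": TCP orientation; "contact_force": force on the tool from outside, world axes, zero at the start; "moment": the same for the moment, N m; "width": finger opening in m; "grip_force": force on a finger pad.
Only numpy, scipy, OpenCV 4.12 (cv2) and the standard library are available. Lean on these libraries where they do the work, as an engineer would, in place of code of your own. Each camera call takes 0.05 s, during which the arm holds its last target. There are 200 camera calls.

### The job

Someone left the king standing in the wooden cradle where the chess clock belongs. Put the king upright on its own square on the board, the empty first-row square beside the queen (on the side away from the bishop), then lower the chess clock into the cradle without dropping it, flat and square on the pocket floor with its dials facing away from the robot. Leave the other chessmen as they stand and do not knock the king or the clock over.

Things in the scene. Friction and masses are not known exactly. Their poses are not given: they have to be found in the camera images.
- king: the king: ivory turned chess piece, loose, 60 g, 90 mm tall with a small cross on top, base 32 mm across. Two rings 30 mm across, a collar at 50 to 55 mm and the crown's rim at 74 mm above its underside: gripping over both (TCP 68 mm above the underside) holds it straight; the shaft below is 16 mm thick. Origin: centre of its underside, z up. Starts standing in the cradle's pocket
- clock: the chess clock: upright dark wooden box, loose, 450 g nominal, 50 mm thick (x), 160 mm long (y), 93 mm high, two white dials on its front (+x) face; two brass buttons 12 mm across stand 10 mm above its top at y = -54 and +54 mm. Origin at the centre of its underside, z up. Starts standing on the table
- clock_front (a point): middle of the clock's dial face, 25 mm towards +x and 50 mm above the clock's origin
- cradle: the clock cradle: fixed pale wooden tray, 85 mm (x) by 195 mm (y), with a rectangular pocket 55 mm (x) by 165 mm (y) centred on its origin. Origin: centre of its underside, at table height; pocket floor 6 mm above it, straight walls to 18 mm, lips flared outwards to about 25 mm. Its +x side, away from the robot, is where the dials go; that wall has a 63 mm notch in the middle
- board: the chess board: fixed slab 370 by 370 mm, top 15 mm above the table, 8 by 8 squares of 42 mm in dark red and pink; origin at the centre of its underside; first row along its -x edge (towards the robot). The dark men on its far rows are only decoration
- king_square (a point): centre of the king's own square on the board's top surface (first row, the empty square next to the queen on her -y side); 147 mm towards -x and 21 mm towards -y from the board's centre
- queen: loose ivory-coloured queen (crown with a ball on top), 82 mm tall, base 32 mm across, standing on the board; origin at the centre of its underside, z up. Bystander: leave alone
- bishop: loose ivory-coloured bishop (pointed head), 71 mm tall, base 32 mm across, standing on the board; origin at the centre of its underside, z up. Bystander: leave alone
- pawn_a: loose ivory-coloured pawn (ball head), 50 mm tall, base 29 mm across, standing on the board; origin at the centre of its underside, z up. Bystander: leave alone
- pawn_b: loose ivory-coloured pawn (ball head), 50 mm tall, base 29 mm across, standing on the board; origin at the centre of its underside, z up. Bystander: leave alone

How it is judged:
By the outcome, as a careful person would: the job done as asked, in the order asked, and still so for the second after the job is handed in, with the robot touching nothing.
It also fails if it takes over 64 s, if anything falls off the work surface, if the arm or the gripper's body presses on something with over 40 N, if the wrist force passes 120 N, or if a joint passes its speed limit or range.

## Working session

There is one attempt and no reset: what is moved stays moved. The work goes in short steps, Python scripts to look and compute and a tool call to move; the robot and the scene stay as the last step left them, time stands still between calls to the robot, and variables do not carry over. Pictures are saved under pics/ and viewed, at most 10 in all, crops included, and the job is handed in when it is done.

Besides the shell and the picture viewer there is one more tool, called after "Call:" as a command line: name --argument value ..., lists and objects as JSON in quotes. jog_arm: Moves the arm, as the interface text tells. Its arguments: {"type":"object","properties":{"motion":{"type":"string"},"newtons":{"type":"number"}},"required":["motion"]}

```bash
mkdir -p pics; cat > h.py <<'E'
import numpy as np, cv2, pickle
from bench import ctrl
def snap(n,f):
    c=ctrl.get_calibration(n); p,d=ctrl.snapshot(n)
    cv2.imwrite(f'pics/{f}.png',p[...,::-1]); pickle.dump((c,p,d),open(f'pics/{f}.pkl','wb')); return c,p,d
def load(f): return pickle.load(open(f'pics/{f}.pkl','rb'))
def ray(c,u,v):
    K=np.array(c['camera_matrix']); k=c['k1']
    x,y=cv2.undistortPoints(np.array([[[u,v]]],float),K,np.array([k,0,0,0.]))[0,0]
    E=np.array(c['extrinsics']); R=E[:3,:3]
    return -R.T@E[:3,3], R.T@np.array([x,-y,-1.])
def atz(c,u,v,z):
    o,r=ray(c,u,v); return o+r*(z-o[2])/r[2]
def tri(*cuv):
    A=np.zeros((3,3));b=np.zeros(3)
    for c,u,v in cuv:
        o,r=ray(c,u,v); r=r/np.linalg.norm(r); P=np.eye(3)-np.outer(r,r); A+=P;b+=P@o
    return np.linalg.solve(A,b)
def cloud(c,d):
    v,u=np.mgrid[:d.shape[0],:d.shape[1]]
    K=np.array(c['camera_matrix'])
    xy=cv2.undistortPoints(np.stack([u.ravel(),v.ravel()],-1).astype(float)[:,None],K,np.array([c['k1'],0,0,0.]))[:,0]
    z=d.ravel(); P=np.stack([xy[:,0]*z,-xy[:,1]*z,-z],-1)
    E=np.array(c['extrinsics']); W=(P-E[:3,3])@E[:3,:3]; W[z==0]=np.nan
    return W.reshape(*d.shape,3)
E
python3 - <<'E'
from h import *
for n in ['scene','side']:
    c,p,d=snap(n,n+'0'); print(n,ray(c,280,210), c['k1'])
o=ctrl.get_obs(); print(o['tcp_pos'],o['eef_rot'],o['time'],o['width'])
E
```

```text
scene (array([ 1.37167228, -0.04800466,  0.87279379]), array([-0.72352939,  0.07819228, -0.68603622])) -0.15671260264429357
side (array([0.20166025, 0.8479425 , 0.55432258]), array([ 0.34202904, -0.81109463, -0.47525019])) -0.04497397663434756
[ 0.20999387 -0.58822384  0.24906664] [[ 9.41788599e-01  3.36205123e-01 -5.91085619e-04]
 [ 3.36205643e-01 -9.41787115e-01  1.67186122e-03]
 [ 5.41148754e-06 -1.77326616e-03 -9.99998428e-01]] 0.1 0.08535652581010396
```

View pics/scene0.png

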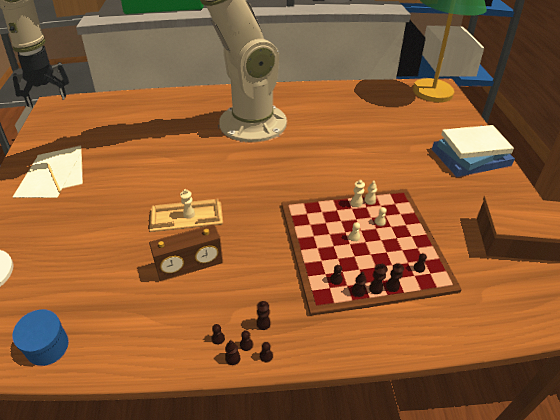

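View pics/side0.png

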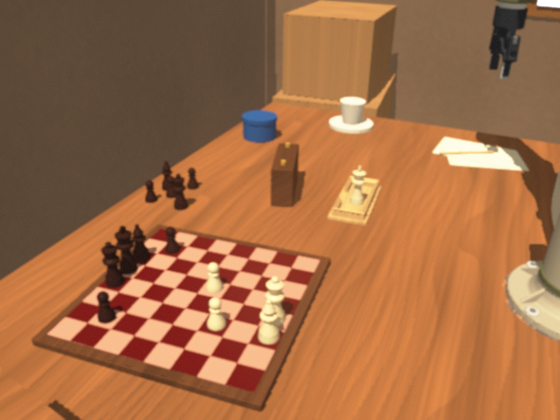

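The scene view shows the king at about (186,205) in the cradle (150–222, 200–228), with the clock at (150–222, 232–278) and its dials towards the camera (+x). The queen is at (358,193) and the bishop at (371,192). I'll enlarge crops of both views.

```bash
python3 - <<'E'
from h import *
def crop(f,x,y,w,h,s): 
    p=load(f)[1][y:y+h,x:x+w,::-1]; return cv2.resize(np.ascontiguousarray(p),None,fx=s,fy=s,interpolation=cv2.INTER_CUBIC)
a=crop('scene0',140,180,90,100,4.4)   # 396x440
b=crop('side0',260,135,130,90,3)
im=np.zeros((600,800,3),np.uint8); im[:a.shape[0],:a.shape[1]]=a; im[:270,400:790]=b
b2=crop('side0',190,260,150,90,2.6); im[280:280+b2.shape[0],400:400+b2.shape[1]]=b2
cv2.imwrite('pics/c1.png',im)
c,p,d=load('scene0'); W=cloud(c,d)
cs,ps,ds=load('side0'); Ws=cloud(cs,ds)
# board: top points from red/pink
np.set_printoptions(precision=4,suppress=True)
for nm,w,pp in (('scene',W,p),('side',Ws,ps)):
    def box(m,l):
        q=w[m][:,:3]; 
        if len(q)<10: print(nm,l,len(q));return
        r=cv2.minAreaRect(q[:,:2].astype(np.float32)); print(nm,l,len(q),np.array(r[0]),np.array(r[1]),r[2],'z',np.median(q[:,2]),np.percentile(q[:,2],[2,98]))
    x,y,z=w[...,0],w[...,1],w[...,2]
    reg=(x>.3)&(x<1.0)
    box(reg&(y>-.6)&(y<0.02)&(z>.085)&(z<.099)&(x>.5),'clocktop?')
    box(reg&(y>-.6)&(y<0.05)&(z>.018)&(z<.03)&(x<.62),'cradle rim')
    pts=reg&(y>-.6)&(y<.5)&(z>.04)&(z<.15)
    n,lab=cv2.connectedComponents(pts.astype(np.uint8))
    for i in range(1,n):
        m=lab==i
        if m.sum()>25: q=w[m]; print(nm,'comp',m.sum(),np.median(q,0),q.max(0),q.min(0))
# noise: table
    print('table', np.nanpercentile(z[reg&(abs(z)<.01)],[5,50,95]))
E
```

```text
scene clocktop? 1167 [ 0.6299 -0.1897] [0.054  0.1605] 17.506553649902344 z 0.09225864134463026 [0.0862 0.0958]
scene cradle rim 400 [ 0.4573 -0.206 ] [0.0763 0.1828] 4.218652248382568 z 0.02192174753732104 [0.0182 0.028 ]
scene comp 153 [0.4614 0.2606 0.0683] [0.4708 0.2764 0.098 ] [0.4441 0.2483 0.0401]
scene comp 93 [0.4536 0.3014 0.0584] [0.4608 0.3158 0.0839] [0.4392 0.2912 0.0406]
scene comp 166 [ 0.4605 -0.1961  0.076 ] [ 0.4707 -0.1831  0.0949] [ 0.4401 -0.2126  0.0406]
scene comp 59 [0.5366 0.3064 0.0585] [0.544  0.3163 0.0686] [0.5255 0.299  0.0412]
scene comp 59 [0.5863 0.2275 0.0586] [0.5927 0.2366 0.066 ] [0.5757 0.22   0.0412]
scene comp 2121 [ 0.6431 -0.1881  0.0895] [ 0.6782 -0.1067  0.1057] [ 0.5844 -0.2738  0.04  ]
scene comp 58 [0.702  0.3647 0.0577] [0.707  0.3743 0.0656] [0.6939 0.3584 0.0409]
scene comp 186 [0.7514 0.2833 0.0698] [0.7617 0.3001 0.0975] [0.7342 0.2729 0.04  ]
scene comp 74 [0.7189 0.1565 0.059 ] [0.7251 0.1662 0.0676] [0.7088 0.1493 0.0402]
scene comp 240 [0.756  0.2412 0.0839] [0.7658 0.26   0.1042] [0.7356 0.2295 0.04  ]
scene comp 123 [0.7577 
[... 1250 characters left out ...]
 [ 0.4517 -0.1886  0.0688] [ 0.469  -0.1783  0.097 ] [ 0.4386 -0.208   0.04  ]
side comp 46 [ 0.8861 -0.0143  0.0466] [ 0.8958 -0.0069  0.0527] [ 0.8802 -0.0247  0.0407]
side comp 1115 [0.7439 0.255  0.0708] [0.7637 0.3028 0.1068] [0.7304 0.1904 0.04  ]
side comp 124 [0.7089 0.1638 0.0567] [0.7214 0.17   0.0673] [0.7031 0.1536 0.0401]
side comp 151 [0.5786 0.236  0.0575] [0.5888 0.2419 0.0675] [0.571  0.2256 0.0401]
side comp 766 [0.4482 0.2764 0.068 ] [0.4694 0.3184 0.0981] [0.4349 0.2527 0.0401]
side comp 187 [0.6928 0.3735 0.0571] [0.7046 0.38   0.0669] [0.6868 0.3613 0.04  ]
side comp 184 [0.5291 0.3168 0.0578] [0.541  0.3224 0.067 ] [0.5222 0.3038 0.0401]
table [-0.0014  0.0006  0.0031]
```

View pics/c1.png

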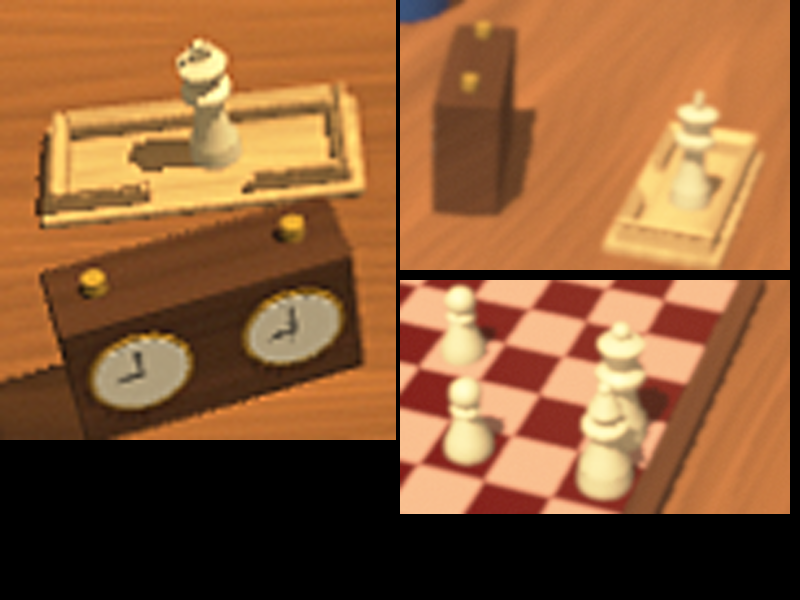

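In the crops, the king's cross is at scene (185,189.5) and side (360,166.7). The brass button tops are at scene (206.1,230.2) and (160.9,242.7), and side (283.3,160.3) and (287.7,143). The dials face +x. Next I'll triangulate these, fit the board and cradle, and check against the known sizes.

```bash
cat >> h.py <<'E'
def proj(c,P):
    E=np.array(c['extrinsics']); K=np.array(c['camera_matrix']); q=P@E[:3,:3].T+E[:3,3]
    s=np.stack([q[:,0],-q[:,1]],-1)/-q[:,2:]; s=s*(1+c['k1']*(s**2).sum(1,keepdims=True)); return s@K[:2,:2].T+K[:2,2]
def rot(a): a=np.radians(a); return np.array([[np.cos(a),-np.sin(a)],[np.sin(a),np.cos(a)]])
E
python3 - <<'E'
from h import *
from scipy.optimize import differential_evolution as DE
from scipy.ndimage import map_coordinates as mc
np.set_printoptions(precision=4,suppress=True)
c1,p1,d1=load('scene0'); c2,p2,d2=load('side0')
print('king top',tri((c1,185,189.5),(c2,360,166.7)))
a=tri((c1,206.1,230.2),(c2,283.3,160.3)); b=tri((c1,160.9,242.7),(c2,287.7,143))
print('btn',a,b,'mid',(a+b)/2,'len',np.linalg.norm(a-b),'yaw',np.degrees(np.arctan2(-(a-b)[0],(a-b)[1])))
g=np.linspace(-.185,.185,75); X,Y=[t.ravel() for t in np.meshgrid(g,g)]
i=np.floor((X+.168)/.042); j=np.floor((Y+.168)/.042); inb=(abs(X)<.166)&(abs(Y)<.166)
t=np.where(inb,((i+j)%2)*2-1,0); bord=(np.maximum(abs(X),abs(Y))>.171)
def cost(v,cs):
    q=np.c_[np.c_[X,Y]@rot(v[2]).T+v[:2],np.full(X.size,.015)]; s=0
    for c,p in cs:
        uv=proj(c,q); im=p[...,1].astype(float); val=mc(im,[uv[:,1],uv[:,0]],order=1,mode='nearest')
        s+=val[t>0].mean()-val[t<0].mean()-0.3*val[bord].mean()
    return -s
for cs in ([(c1,p1)],[(c2,p2)],[(c1,p1),(c2,p2)]):
    r=DE(cost,[(.55,.67),(.18,.32),(-15,15)],args=(cs,),seed=1,maxiter=60,popsize=12)
    B=r.x; print('board',B,r.fun,'kingsq',rot(B[2])@[-.147,-.021]+B[:2])
E
```

```text
king top [ 0.4518 -0.1977  0.0932]
btn [ 0.6121 -0.1389  0.1019] [ 0.6439 -0.2419  0.1016] mid [ 0.628  -0.1904  0.1017] len 0.1077881644124253 yaw 17.19507838777077
board [0.6441 0.2578 4.3811] -79.8570488326947 kingsq [0.4992 0.2256]
board [0.5983 0.2983 4.1886] -64.67829347015054 kingsq [0.4532 0.2667]
board [0.6441 0.2582 4.2702] -144.71834476768709 kingsq [0.499  0.2263]
```

```bash
python3 - <<'E'
from h import *
from scipy.optimize import differential_evolution as DE
from scipy.ndimage import map_coordinates as mc
np.set_printoptions(precision=4,suppress=True)
c1,p1,d1=load('scene0'); c2,p2,d2=load('side0')
g=np.linspace(-.185,.185,75); X,Y=[t.ravel() for t in np.meshgrid(g,g)]
i=np.floor((X+.168)/.042); j=np.floor((Y+.168)/.042); inb=(abs(X)<.166)&(abs(Y)<.166)
t=-np.where(inb,((i+j)%2)*2-1,0); bord=(np.maximum(abs(X),abs(Y))>.171)
def cost(v,cs):
    q=np.c_[np.c_[X,Y]@rot(v[2]).T+v[:2],np.full(X.size,.015)]; s=0
    for c,p in cs:
        uv=proj(c,q); im=p[...,1].astype(float); val=mc(im,[uv[:,1],uv[:,0]],order=1,mode='nearest')
        s+=val[t>0].mean()-val[t<0].mean()-0.3*val[bord].mean()
    return -s
for cs in ([(c1,p1)],[(c2,p2)],[(c1,p1),(c2,p2)]):
    r=DE(cost,[(.55,.67),(.18,.32),(-15,15)],args=(cs,),seed=1,maxiter=60,popsize=12)
    B=r.x; print('board',B,r.fun,'kingsq',rot(B[2])@[-.147,-.021]+B[:2])
E
cat > go.py <<'E'
# target: x y z yaw(deg of tool y axis): prints shift in tool axes (units) and turn about tool z
import sys; from h import *
x,y,z,a=map(float,sys.argv[1:5]); o=ctrl.get_obs(); R=np.array(o['eef_rot']); p=np.array(o['tcp_pos'])
a=np.radians(a); yy=np.array([np.cos(a),np.sin(a),0]); zz=np.array([0,0,-1.]); T=np.c_[np.cross(yy,zz),yy,zz]
from scipy.spatial.transform import Rotation as Ro
print('t',o['time'],'p',p.round(4),'yaw',np.degrees(np.arctan2(R[1,1],R[0,1])).round(2),'w',round(o['width'],4),'F',np.round(o['contact_force'],1))
print('shift units in tool',(R.T@(np.array([x,y,z])-p)/.04).round(2),'world d',(np.array([x,y,z])-p).round(4),'rotvec units',(Ro.from_matrix(R.T@T).as_rotvec()/.12).round(2))
E
python3 go.py .453 -.196 .2 0
```

```text
board [0.6021 0.2546 4.3704] -96.89514776614418 kingsq [0.4571 0.2225]
board [0.6014 0.2561 4.1395] -82.59198548896612 kingsq [0.4563 0.2246]
board [0.6019 0.2551 4.3028] -178.1249267989516 kingsq [0.4569 0.2232]
t 0.1 p [ 0.21   -0.5882  0.2491] yaw -70.35 w 0.0854 F [ 0.3  0.5 -0.5]
shift units in tool [ 9.02 -7.19  1.24] world d [ 0.243   0.3922 -0.0491] rotvec units [-1.000e-02 -1.000e-02 -1.023e+01]
```

The king's square comes out at (0.457, 0.223) with the board yawed 4.3°. The king is at about (0.453, -0.197), and the clock at about (0.628, -0.190) with yaw 17°. The measured heights are 0.093 for the king's top (expected 0.096) and 0.102 for the buttons (expected 0.103), so both are plausible.

Call:
jog_arm --motion "0.9 -0.72 0.1 0 0 0 1;0.9 -0.72 0.1 0 0 0 1;0.9 -0.72 0.1 0 0 0 1;0.9 -0.72 0.1 0 0 0 1;0.9 -0.72 0.1 0 0 0 1;0.9 -0.72 0.1 0 0 0 1;0.9 -0.72 0.1 0 0 0 1;0.9 -0.72 0.1 0 0 0 1;0.9 -0.72 0.1 0 0 0 1;0.9 -0.72 0.1 0 0 0 1"

```text
time: 1.1
tcp_pos: [0.4528, -0.1946, 0.2097]
eef_rot: [[0.942, 0.336, -0.0], [0.336, -0.942, -0.0], [-0.0, -0.0, -1.0]]
contact_force: [1.0, -0.6, -0.3]
width: 0.0856
grip_force: 0.0
```

Call:
jog_arm --motion "0 0 0 0 0 -1 1;0 0 0 0 0 -1 1;0 0 0 0 0 -1 1;0 0 0 0 0 -1 1;0 0 0 0 0 -1 1;0 0 0 0 0 -1 1;0 0 0 0 0 -1 1;0 0 0 0 0 -1 1;0 0 0 0 0 -1 1;0 0 0 0 0 -1 1"

```text
time: 2.1
tcp_pos: [0.4521, -0.1963, 0.2097]
eef_rot: [[0.023, 1.0, -0.001], [1.0, -0.023, 0.0], [0.0, -0.001, -1.0]]
contact_force: [0.4, 0.2, -0.3]
width: 0.0856
grip_force: 0.0
```

```bash
python3 -c "
from h import *
snap('wrist','w1')"; python3 go.py .453 -.196 .074 0
```

```text
t 2.15 p [ 0.452  -0.1963  0.2096] yaw -0.9 w 0.0855 F [ 0.8 -0.2 -0.1]
shift units in tool [0.01 0.03 3.39] world d [ 0.001   0.0003 -0.1356] rotvec units [-0.01 -0.   -0.13]
```

View pics/w1.png

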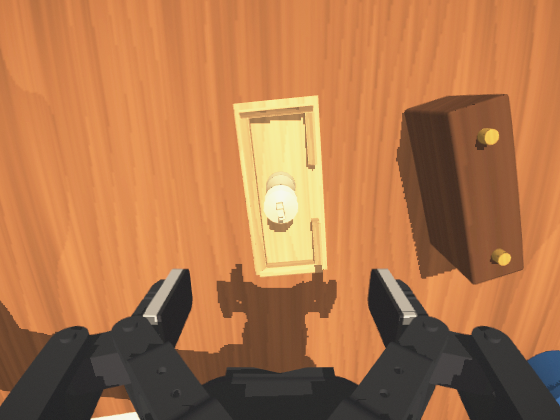

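The wrist view has image right = +x and up = +y. The king's cross is at (281,207). The cradle's outer corners are near (234,104), (319,96), (327,269) and (257,276), and the buttons are at (490,135) and (502,258).

```bash
python3 - <<'E'
from h import *
np.set_printoptions(precision=4,suppress=True)
c,p,d=load('w1'); c1,*_=load('scene0'); c2,*_=load('side0')
print('king3',tri((c,281,207),(c1,185,189.5),(c2,360,166.7)), 'w@.096',atz(c,281,207,.094))
a=atz(c,489,135,.103);b=atz(c,502,257,.103); print('clock',a,b,(a+b)/2,np.linalg.norm(a-b),np.degrees(np.arctan2(-(a-b)[0],(a-b)[1])))
W=cloud(c,d); q=W[(W[...,2]>.017)&(W[...,2]<.03)&(W[...,0]<.53)&(W[...,0]>.38)]
r=cv2.minAreaRect(q[:,:2].astype(np.float32)); print('cradle',r, np.percentile(q[:,2],[5,50,95]))
q=W[(W[...,2]>.087)&(W[...,2]<.099)&(W[...,0]>.53)];r=cv2.minAreaRect(q[:,:2].astype(np.float32)); print('clocktop',r)
q=W[(W[...,2]>.03)&(W[...,2]<.1)&(W[...,0]>.42)&(W[...,0]<.49)&(abs(W[...,1]+.196)<.03)];print('king pts',q.min(0),q.max(0),q.mean(0))
for u,v in [(234,104),(319,96),(327,269),(257,276)]: print(atz(c,u,v,.02))
im=p[85:290,225:335,::-1]; print(cv2.imwrite('pics/w1c.png',cv2.resize(np.ascontiguousarray(im),None,fx=2.9,fy=2.9,interpolation=cv2.INTER_CUBIC)))
E
```

```text
king3 [ 0.4525 -0.1956  0.0935] w@.096 [ 0.4536 -0.1928  0.094 ]
clock [ 0.6098 -0.137   0.103 ] [ 0.6411 -0.239   0.103 ] [ 0.6254 -0.188   0.103 ] 0.10674720231417248 17.06141361098348
cradle ((0.4564579725265503, -0.20611059665679932), (0.07268837094306946, 0.18259374797344208), 4.115962028503418) [0.018  0.0224 0.0252]
clocktop ((0.6273313164710999, -0.1894875317811966), (0.050989337265491486, 0.16002383828163147), 17.339736938476562)
king pts [ 0.4389 -0.2123  0.0301] [ 0.4673 -0.1822  0.0966] [ 0.4531 -0.1941  0.0775]
[ 0.4106 -0.1122  0.02  ]
[ 0.4919 -0.1068  0.02  ]
[ 0.5038 -0.2922  0.02  ]
[ 0.4241 -0.2994  0.02  ]
True
```

View pics/w1c.png

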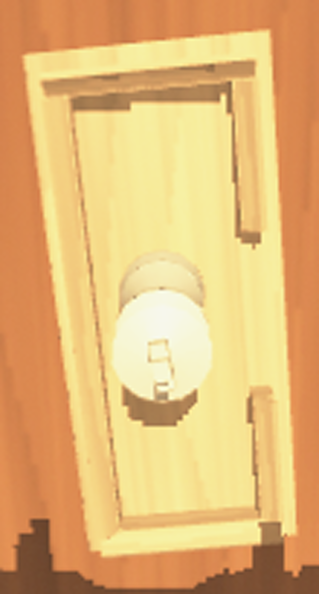

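In the enlarged crop the crown is centred near (162,345), and the pocket and notch show clearly on the right (+x). The three views agree on the king at (0.453, -0.195), so I'll descend on it.

Call:
jog_arm --motion "0.03 0.02 0.6 0 0 0 1;0 0 0.6 0 0 0 1;0 0 0.6 0 0 0 1;0 0 0.6 0 0 0 1;0 0 0.5 0 0 0 1;0 0 0.3 0 0 0 1;0 0 0.19 0 0 0 1;0 0 0 0 0 0 1;0 0 0 0 0 0 0.6;0 0 0 0 0 0 0.5"

```text
time: 3.15
tcp_pos: [0.4539, -0.1954, 0.0754]
eef_rot: [[0.028, 1.0, 0.002], [1.0, -0.028, -0.001], [-0.001, 0.002, -1.0]]
contact_force: [-0.3, -0.3, 0.4]
width: 0.0589
grip_force: 0.0
```

Call:
jog_arm --motion "0 0 0 0 0 0 0.4;0 0 0 0 0 0 0.3;0 0 0 0 0 0 0;0 0 0 0 0 0 0;0 0 0 0 0 0 0;0 0 0 0 0 0 0;0 0 0 0 0 0 0;0 0 0 0 0 0 0;0 0 0 0 0 0 0;0 0 0 0 0 0 0" --newtons 30

```text
time: 4.15
tcp_pos: [0.4535, -0.1953, 0.075]
eef_rot: [[0.028, 1.0, 0.001], [1.0, -0.028, -0.0], [-0.0, 0.001, -1.0]]
contact_force: [-1.7, 0.3, 6.4]
width: 0.0281
grip_force: 29.4
```

```bash
python3 go.py .453 -.196 .074 0; python3 go.py .457 .223 .17 4
```

```text
t 4.15 p [ 0.4535 -0.1953  0.075 ] yaw -1.61 w 0.0281 F [-1.7  0.3  6.4]
shift units in tool [-0.02 -0.01  0.03] world d [-0.0005 -0.0007 -0.001 ] rotvec units [ 0.01  0.   -0.23]
t 4.15 p [ 0.4535 -0.1953  0.075 ] yaw -1.61 w 0.0281 F [-1.7  0.3  6.4]
shift units in tool [10.46 -0.2  -2.38] world d [0.0035 0.4183 0.095 ] rotvec units [ 0.01  0.   -0.82]
```

Gripped at 28 mm. Next I'll lift and carry it across.

Call:
jog_arm --motion "0 0 -0.1 0 0 0 0;0 0 -0.2 0 0 0 0;0 0 -0.4 0 0 0 0;0 0 -0.5 0 0 0 0;0 0 -0.5 0 0 0 0;0 0 -0.5 0 0 0 0;0 0 -0.2 0 0 0 0;0.3 0 0 0 0 0 0;0.5 0 0 0 0 0 0;0.7 0 0 0 0 0 0"

```text
time: 5.15
tcp_pos: [0.454, -0.1346, 0.1692]
eef_rot: [[0.03, 1.0, -0.002], [1.0, -0.03, 0.001], [0.001, -0.002, -1.0]]
contact_force: [0.7, 1.1, -0.9]
width: 0.0283
grip_force: 29.6
```

Call:
jog_arm --motion "0.9 0 0 0 0 0 0;0.9 0 0 0 0 0 0;0.9 0 0 0 0 0 0;0.9 0 0 0 0 0 0;0.9 0 0 0 0 0 0;0.9 0 0 0 0 0 0;0.9 0 0 0 0 0 0;0.9 0 0 0 0 0 0;0.7 0 0 0 0 -0.4 0;0.5 0 0 0 0 -0.42 0"

```text
time: 6.15
tcp_pos: [0.4615, 0.2037, 0.1693]
eef_rot: [[-0.075, 0.997, -0.002], [0.997, 0.075, 0.001], [0.001, -0.002, -1.0]]
contact_force: [-0.2, -0.9, -0.8]
width: 0.0278
grip_force: 29.6
```

```bash
python3 -c "
from h import *
snap('wrist','w2'); snap('side','s2')
from h import *
import numpy as np
a=cv2.imread('pics/s2.png')[190:340,190:350]; b=cv2.imread('pics/w2.png')
im=np.zeros((600,800,3),np.uint8); im[:420,:560][:]=b; im[420:,:][:0]; a=cv2.resize(a,(240,225)); im[:225,560:]=a; cv2.imwrite('pics/k2.png',im)
"; python3 go.py .457 .223 .17 4
```

```text
t 6.25 p [0.4612 0.2048 0.1695] yaw 4.46 w 0.0281 F [ 0.2  0.8 -0.8]
shift units in tool [ 0.46 -0.07 -0.01] world d [-0.0042  0.0182  0.0005] rotvec units [-0.02 -0.02  0.07]
```

View pics/k2.png

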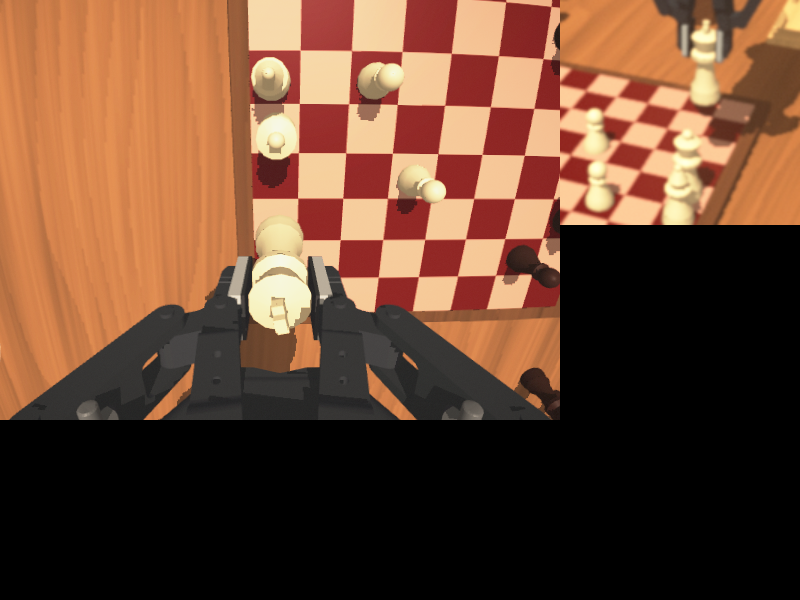

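The wrist view shows the king held upright with its base near (280,240). Its empty red square, below the queen at (277,137), is centred near (272,176). I'll check both against the wrist calibration.

```bash
python3 - <<'E'
from h import *
np.set_printoptions(precision=4,suppress=True)
c,p,d=load('w2')
for u,v in [(299,153.5),(297,198.5),(343,155),(342,199),(250,104)]: print(u,v,atz(c,u,v,.015))
R=rot(4.3);B=np.array([.6019,.2551])
for l in [(-.126,0),(-.126,-.042),(-.084,0),(-.084,-.042),(-.168,.042)]: print('pred',R@l+B)
W=cloud(c,d); z=W[...,2]
m=(z>.10)&(z<.112)&(abs(W[...,0]-.46)<.03)&(abs(W[...,1]-.205)<.03); q=W[m]; print('base',len(q),q.min(0),q.max(0)); print(cv2.minEnclosingCircle(q[:,:2].astype(np.float32)))
q=W[(z>.02)&(z<.05)&(abs(W[...,0]-.455)<.03)&(abs(W[...,1]-.264)<.019)];print('queen',cv2.minEnclosingCircle(q[:,:2].astype(np.float32)))
E
```

```text
299 153.5 [0.4759 0.2457 0.015 ]
297 198.5 [0.4779 0.2041 0.015 ]
343 155 [0.5151 0.2474 0.015 ]
342 199 [0.5197 0.2068 0.015 ]
250 104 [0.4305 0.2845 0.015 ]
pred [0.4763 0.2457]
pred [0.4794 0.2038]
pred [0.5181 0.2488]
pred [0.5213 0.2069]
pred [0.4312 0.2844]
base 419 [0.4458 0.1975 0.1   ] [0.4767 0.218  0.112 ]
((0.46138450503349304, 0.20231011509895325), 0.015928922221064568)
queen ((0.45513594150543213, 0.2688770890235901), 0.01498468592762947)
```

The predictions agree to within 2 mm. Now I'll move over the square and lower.

Call:
jog_arm --motion "0.23 -0.04 0 0 0 0 0;0.23 -0.04 0 0 0 0 0;0 0 0.3 0 0 0 0;0 0 0.5 0 0 0 0;0 0 0.5 0 0 0 0;0 0 0.3 0 0 0 0;0 0 0.2 0 0 0 0;0 0 0.15 0 0 0 0;0 0 0.1 0 0 0 0;0 0 0 0 0 0 0"

```text
time: 7.25
tcp_pos: [0.4588, 0.2188, 0.0883]
eef_rot: [[-0.07, 0.998, -0.0], [0.998, 0.07, 0.0], [0.0, -0.0, -1.0]]
contact_force: [0.5, -0.0, -1.5]
width: 0.0281
grip_force: 29.7
```

```bash
python3 go.py .457 .223 .084 4.3
```

```text
t 7.25 p [0.4588 0.2188 0.0883] yaw 4.03 w 0.0281 F [ 0.5 -0.  -1.5]
shift units in tool [ 0.11 -0.04  0.11] world d [-0.0018  0.0042 -0.0043] rotvec units [-0.   -0.   -0.04]
```

Call:
jog_arm --motion "0.11 -0.04 0 0 0 0 0;0 0 0.03 0 0 0 0;0 0 0.03 0 0 0 0;0 0 0.03 0 0 0 0;0 0 0.03 0 0 0 0;0 0 0 0 0 0 0;0 0 0 0 0 0 0;0 0 0 0 0 0 0;0 0 0 0 0 0 0;0 0 0 0 0 0 0"

```text
time: 8.25
tcp_pos: [0.4571, 0.2232, 0.0841]
eef_rot: [[-0.07, 0.998, 0.001], [0.998, 0.07, 0.0], [0.0, 0.001, -1.0]]
contact_force: [-1.0, -0.6, 5.4]
width: 0.0278
grip_force: 30.2
```

```bash
python3 go.py .457 .223 .084 4.3
```

```text
t 8.25 p [0.4571 0.2232 0.0841] yaw 4.03 w 0.0278 F [-1.  -0.6  5.4]
shift units in tool [-0. -0.  0.] world d [-0.0001 -0.0002 -0.0001] rotvec units [ 0.   -0.   -0.04]
```

There is contact at 5 N, so the king is on the board. I'll release gently and rise.

Call:
jog_arm --motion "0 0 0 0 0 0 0.36;0 0 0 0 0 0 0.42;0 0 0 0 0 0 0.48;0 0 0 0 0 0 0.55;0 0 0 0 0 0 0.7;0 0 0 0 0 0 0.8;0 0 0 0 0 0 0.8;0 0 -0.2 0 0 0 0.8;0 0 -0.5 0 0 0 0.8;0 0 -0.8 0 0 0 0.8"

```text
time: 9.25
tcp_pos: [0.4558, 0.2226, 0.1433]
eef_rot: [[-0.071, 0.998, -0.003], [0.998, 0.071, -0.001], [-0.001, -0.003, -1.0]]
contact_force: [0.7, -0.1, 0.2]
width: 0.0681
grip_force: 0.0
```

Call:
jog_arm --motion "0 0 -0.9 0 0 0 1;0 0 -0.7 0 0 0 1;-0.5 0 -0.2 0 0 0 1;-0.9 0 0 0 0 0 1;-0.9 0.3 0 0 0 0 1;-0.9 0.4 0 0 0 0 1;-0.9 0.4 0 0 0 0 1;-0.9 0.4 0 0 0 0 1;-0.9 0.4 0 0 0 0 1;-0.9 0.4 0 0 0 0 1"

```text
time: 10.25
tcp_pos: [0.5684, -0.0432, 0.2164]
eef_rot: [[-0.071, 0.998, 0.001], [0.998, 0.071, -0.0], [-0.0, 0.001, -1.0]]
contact_force: [0.3, 0.8, -0.1]
width: 0.0853
grip_force: 0.0
```

```bash
python3 - <<'E'
from h import *
np.set_printoptions(precision=4,suppress=True)
c,p,d=snap('scene','s3'); cs,ps,ds=snap('side','s4')
for nm,C,D in (('sc',c,d),('si',cs,ds)):
    W=cloud(C,D); z=W[...,2]
    q=W[(z>.03)&(z<.12)&(abs(W[...,0]-.457)<.03)&(abs(W[...,1]-.223)<.02)];print(nm,len(q),q.min(0),q.max(0))
a=cv2.resize(cv2.imread('pics/s3.png')[150:330,120:470],(800,411)); cv2.imwrite('pics/k3.png',a)
E
python3 go.py .627 -.189 .23 17.1
```

```text
sc 214 [0.4414 0.2046 0.0301] [0.4731 0.2338 0.1056]
si 501 [0.4425 0.2062 0.03  ] [0.4719 0.2381 0.1061]
t 10.35 p [ 0.5692 -0.0488  0.2154] yaw 3.52 w 0.0852 F [-0.2  0.6 -0.5]
shift units in tool [-3.59  1.23 -0.36] world d [ 0.0578 -0.1402  0.0146] rotvec units [-0.    0.02 -1.98]
```

View pics/k3.png

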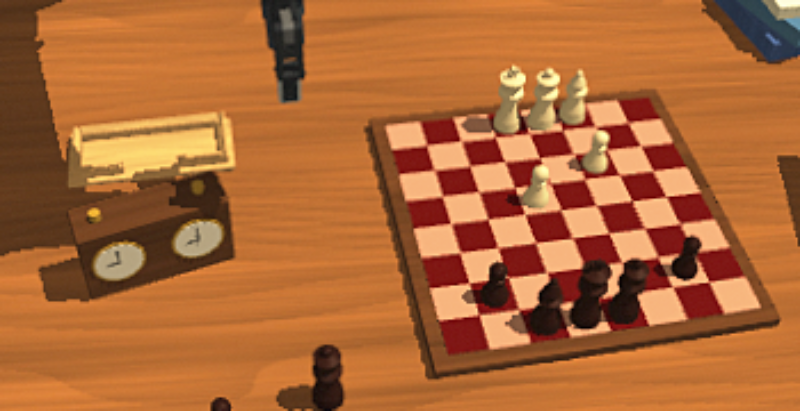

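The king stands on its square beside the queen, at (508,100) in this crop. Now I'll go above the clock.

Call:
jog_arm --motion "-0.8 0.27 0 0 0 0 1;-0.8 0.27 0 0 0 0 1;-0.8 0.27 0 0 0 0 1;-0.8 0.27 0 0 0 0 1;-0.39 0.15 0 0 0 0 1;0 0 0 0 0 -1 1;0 0 0 0 0 -0.98 1;0 0 0 0 0 0 1;0 0 0 0 0 0 1;0 0 0 0 0 0 1"

```text
time: 11.35
tcp_pos: [0.627, -0.1812, 0.2159]
eef_rot: [[-0.301, 0.954, 0.0], [0.954, 0.301, 0.0], [-0.0, 0.0, -1.0]]
contact_force: [0.3, -1.1, 0.1]
width: 0.0854
grip_force: 0.0
```

```bash
python3 go.py .627 -.189 .067 17.2; python3 - <<'E'
from h import *
np.set_printoptions(precision=4,suppress=True)
c,p,d=snap('wrist','w5'); W=cloud(c,d); z=W[...,2]
q=W[(z>.087)&(z<.099)&(abs(W[...,0]-.627)<.08)&(abs(W[...,1]+.19)<.11)]; print(len(q),cv2.minAreaRect(q[:,:2].astype(np.float32)),np.median(q[:,2]))
q=W[(z>.017)&(z<.03)&(W[...,0]<.53)&(W[...,0]>.38)&(W[...,1]<-.09)&(W[...,1]>-.31)]; print('cradle',len(q),cv2.minAreaRect(q[:,:2].astype(np.float32)))
E
```

```text
t 11.35 p [ 0.627  -0.1812  0.2159] yaw 17.52 w 0.0854 F [ 0.3 -1.1  0.1]
shift units in tool [-0.19 -0.06  3.72] world d [ 0.     -0.0078 -0.1489] rotvec units [0.   0.   0.05]
10216 ((0.627785325050354, -0.1897112876176834), (0.05024266242980957, 0.15940716862678528), 17.10121726989746) 0.0928795106375982
cradle 3645 ((0.4563256502151489, -0.20573438704013824), (0.07341597229242325, 0.1827220618724823), 3.7390644550323486)
```

View pics/w5.png

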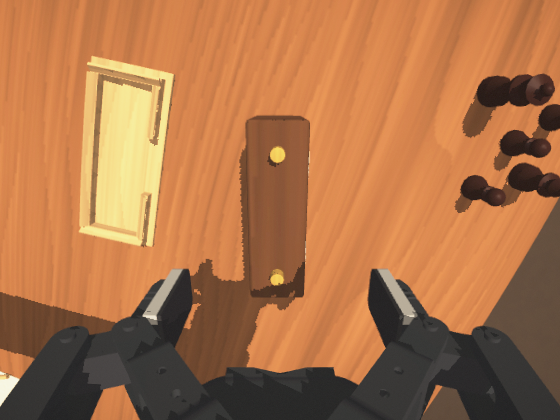

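The clock is centred and aligned between the fingers, with its buttons at (278,155) and (277,280). The cradle at top left is empty. I'll descend and grip.

Call:
jog_arm --motion "-0.21 -0.05 0.3 0 0 0.06 1;0 0 0.7 0 0 0 1;0 0 0.7 0 0 0 1;0 0 0.7 0 0 0 1;0 0 0.6 0 0 0 1;0 0 0.4 0 0 0 1;0 0 0.2 0 0 0 1;0 0 0.12 0 0 0 1;0 0 0 0 0 0 1;0 0 0 0 0 0 1"

```text
time: 12.4
tcp_pos: [0.6284, -0.1903, 0.068]
eef_rot: [[-0.296, 0.955, 0.002], [0.955, 0.296, -0.0], [-0.001, 0.002, -1.0]]
contact_force: [-0.1, -0.1, 0.7]
width: 0.0852
grip_force: 0.0
```

```bash
python3 go.py .6277 -.1895 .067 17.1
```

```text
t 12.4 p [ 0.6284 -0.1903  0.068 ] yaw 17.23 w 0.0852 F [-0.1 -0.1  0.7]
shift units in tool [ 0.02 -0.01  0.02] world d [-0.0007  0.0008 -0.001 ] rotvec units [0.01 0.01 0.02]
```

Call:
jog_arm --motion "0 0 0 0 0 0 0.75;0 0 0 0 0 0 0.65;0 0 0 0 0 0 0.55;0 0 0 0 0 0 0.3;0 0 0 0 0 0 0;0 0 0 0 0 0 0;0 0 0 0 0 0 0;0 0 0 0 0 0 0;0 0 0 0 0 0 0;0 0 0 0 0 0 0" --newtons 60

```text
time: 13.4
tcp_pos: [0.6279, -0.1903, 0.0676]
eef_rot: [[-0.296, 0.955, 0.001], [0.955, 0.296, -0.0], [-0.001, 0.001, -1.0]]
contact_force: [-2.2, -0.4, 6.5]
width: 0.0494
grip_force: 63.5
```

Call:
jog_arm --motion "0 0 -0.1 0 0 0 0;0 0 -0.2 0 0 0 0;0 0 -0.3 0 0 0 0;0 0 -0.3 0 0 0 0;0 0 -0.3 0 0 0 0;0 0 -0.3 0 0 0 0;0 0 -0.2 0 0 0 0;0 0 0 0 0 0 0;0 0 0 0 0 0 0;0 0 0 0 0 0 0"

```text
time: 14.4
tcp_pos: [0.6272, -0.1901, 0.134]
eef_rot: [[-0.296, 0.955, -0.001], [0.955, 0.296, 0.0], [0.001, -0.001, -1.0]]
contact_force: [0.5, -0.2, -4.8]
width: 0.0499
grip_force: 63.0
```

```bash
python3 go.py .4565 -.206 .135 4; python3 - <<'E'
from h import *
np.set_printoptions(precision=4,suppress=True)
c,p,d=snap('wrist','w6'); W=cloud(c,d); z=W[...,2]; t=ctrl.get_obs()['tcp_pos']
q=W[(abs(z-t[2]-.026)<.004)&(abs(W[...,0]-t[0])<.08)&(abs(W[...,1]-t[1])<.11)]; r=cv2.minAreaRect(q[:,:2].astype(np.float32)); print('clocktop',len(q),r,np.median(q[:,2]))
A=np.c_[q[:,:2]-q[:,:2].mean(0),np.ones(len(q))]; print('tilt',np.linalg.lstsq(A,q[:,2],rcond=None)[0])
q=W[(z>.017)&(z<.03)&(W[...,0]<.53)&(W[...,0]>.38)&(W[...,1]<-.09)&(W[...,1]>-.31)]; print('cradle',len(q),cv2.minAreaRect(q[:,:2].astype(np.float32)))
for f in ('w5','w6'):
    c,p,d=load(f); W=cloud(c,d); z=W[...,2]; q=W[(abs(z-.006)<.0025)&(abs(W[...,0]-.4565)<.033)&(abs(W[...,1]+.206)<.09)]; l=(q[:,:2]-[.4565,-.206])@rot(3.9)
    m=abs(l[:,1])<.03; k=abs(l[:,0])<.015
    print(f,'floor x extent',np.percentile(l[abs(abs(l[:,1])-.055)<.02][:,0],[.5,99.5]),'y',np.percentile(l[k][:,1],[.5,99.5]))
    q=W[(z>.0195)&(z<.032)&(abs(W[...,0]-.4565)<.06)&(abs(W[...,1]+.206)<.115)];l=(q[:,:2]-[.4565,-.206])@rot(3.9)
    print('rim x',np.percentile(l[:,0],[1,99]),'y',np.percentile(l[:,1],[1,99]))
    for s in(-1,1):
        e=l[(l[:,0]*s>.025)&(abs(l[:,1])<.08)]; print(' side',s,len(e),'slope deg',np.degrees(np.polyfit(e[:,1],e[:,0],1)[0]),'mean',e[:,0].mean())
        e=l[(l[:,1]*s>.08)&(abs(l[:,0])<.025)]; print(' end',s,len(e),'slope deg',np.degrees(np.polyfit(e[:,0],e[:,1],1)[0]),'mean',e[:,1].mean())
E
```

```text
t 14.4 p [ 0.6272 -0.1901  0.134 ] yaw 17.24 w 0.0499 F [ 0.5 -0.2 -4.8]
shift units in tool [ 0.89 -4.19 -0.02] world d [-0.1707 -0.0159  0.001 ] rotvec units [-0.01 -0.01  1.93]
clocktop 35616 ((0.6152268648147583, -0.16606742143630981), (0.09608650207519531, 0.11207525432109833), 41.5032958984375) 0.15938502318875158
tilt [-0.0032 -0.0011  0.1594]
cradle 6441 ((0.4564502537250519, -0.2062389850616455), (0.07409867644309998, 0.18317092955112457), 3.9759268760681152)
w5 floor x extent [-0.0279  0.0366] y [-0.0825  0.0817]
rim x [-0.0358  0.036 ] y [-0.0893  0.0909]
 side -1 1260 slope deg -0.0839374189693553 mean -0.03186411089849175
 end -1 269 slope deg 0.06133475858545584 mean -0.08660322613938382
 side 1 499 slope deg -0.07684773064668705 mean 0.03329661541397237
 end 1 371 slope deg 0.18207315639730495 mean 0.08782817612161074
w6 floor x extent [-0.0282  0.0368] y [-0.0826  0.0819]
rim x [-0.0357  0.036 ] y [-0.0894  0.0908]
 side -1 2188 slope deg -0.06860999021990535 mean -0.03166270439656803
 end -1 485 slope deg 0.4172459641482203 mean -0.08673380336665287
 side 1 753 slope deg -0.19320518549755109 mean 0.03369565070307052
 end 1 672 slope deg 0.285986992465613 mean 0.08768986060863095
```

The clock is held level. The cradle fits at (0.457, -0.206) with yaw 4.0°, and two views agree. Now I'll carry the clock over.

Call:
jog_arm --motion "0.08 -0.35 0 0 0 0 0;0.14 -0.65 0 0 0 0 0;0.15 -0.7 0 0 0 0 0;0.15 -0.7 0 0 0 0 0;0.15 -0.7 0 0 0 0 0;0.12 -0.6 0 0 0 0 0;0.1 -0.48 0 0 0 0.4 0;0 0 0 0 0 0.8 0;0 0 0 0 0 0.5 0;0 0 0 0 0 0.23 0"

```text
time: 15.45
tcp_pos: [0.4571, -0.2057, 0.1347]
eef_rot: [[-0.067, 0.998, -0.0], [0.998, 0.067, 0.0], [0.0, -0.0, -1.0]]
contact_force: [0.2, 0.6, -5.0]
width: 0.0497
grip_force: 63.9
```

Call:
jog_arm --motion "0 0 0.2 0 0 0 0;0 0 0.3 0 0 0 0;0 0 0.2 0 0 0 0;0 0 0 0 0 0 0;0 0 0 0 0 0 0;0 0 0 0 0 0 0;0 0 0 0 0 0 0;0 0 0 0 0 0 0;0 0 0 0 0 0 0;0 0 0 0 0 0 0"

```text
time: 16.45
tcp_pos: [0.4574, -0.2057, 0.107]
eef_rot: [[-0.069, 0.998, 0.0], [0.998, 0.069, -0.0], [-0.0, 0.0, -1.0]]
contact_force: [-0.4, 0.0, -4.0]
width: 0.0492
grip_force: 64.1
```

```bash
python3 go.py .457 -.2062 .074 4
```

```text
t 16.45 p [ 0.4574 -0.2057  0.107 ] yaw 3.97 w 0.0492 F [-0.4  0.  -4. ]
shift units in tool [-0.01 -0.01  0.82] world d [-0.0004 -0.0005 -0.033 ] rotvec units [ 0.  0. -0.]
```

Call:
jog_arm --motion "-0.01 -0.01 0.06 0 0 0 0;0 0 0.06 0 0 0 0;0 0 0.06 0 0 0 0;0 0 0.06 0 0 0 0;0 0 0.06 0 0 0 0;0 0 0.06 0 0 0 0;0 0 0.06 0 0 0 0;0 0 0.06 0 0 0 0;0 0 0 0 0 0 0;0 0 0 0 0 0 0"

```text
time: 17.45
tcp_pos: [0.457, -0.2061, 0.0876]
eef_rot: [[-0.069, 0.998, 0.0], [0.998, 0.069, 0.0], [0.0, 0.0, -1.0]]
contact_force: [-0.7, 0.2, -4.2]
width: 0.0495
grip_force: 64.1
```

```bash
python3 go.py .457 -.2062 .074 4; python3 -c "
from h import *
o=ctrl.get_obs(); print(o['moment'])"
```

```text
t 17.45 p [ 0.457  -0.2061  0.0876] yaw 3.97 w 0.0495 F [-0.7  0.2 -4.2]
shift units in tool [-0.   -0.    0.34] world d [-0.     -0.0001 -0.0136] rotvec units [ 0. -0. -0.]
[ 0.04625502  0.0119895  -0.00920211]
```

No contact so far. I'll keep lowering slowly into the pocket.

Call:
jog_arm --motion "0 0 0.05 0 0 0 0;0 0 0.05 0 0 0 0;0 0 0.05 0 0 0 0;0 0 0.05 0 0 0 0;0 0 0.04 0 0 0 0;0 0 0.03 0 0 0 0;0 0 0.03 0 0 0 0;0 0 0 0 0 0 0;0 0 0 0 0 0 0;0 0 0 0 0 0 0"

```text
time: 18.45
tcp_pos: [0.4571, -0.2061, 0.0757]
eef_rot: [[-0.069, 0.998, 0.0], [0.998, 0.069, -0.0], [-0.0, 0.0, -1.0]]
contact_force: [0.4, 0.7, -4.4]
width: 0.0495
grip_force: 64.1
```

```bash
python3 go.py .457 -.2062 .0735 4; python3 -c "
from h import *
o=ctrl.get_obs(); print(o['moment'])"
```

```text
t 18.45 p [ 0.4571 -0.2061  0.0757] yaw 3.97 w 0.0495 F [ 0.4  0.7 -4.4]
shift units in tool [-0.   -0.    0.06] world d [-0.0001 -0.0001 -0.0022] rotvec units [ 0.  0. -0.]
[ 0.00465244 -0.02975183  0.02177409]
```

The underside is now about 2 mm above the pocket floor, well inside the walls, with no contact. I'll set it down.

Call:
jog_arm --motion "0 0 0.02 0 0 0 0;0 0 0.02 0 0 0 0;0 0 0.01 0 0 0 0;0 0 0.01 0 0 0 0;0 0 0 0 0 0 0;0 0 0 0 0 0 0;0 0 0 0 0 0 0;0 0 0 0 0 0 0;0 0 0 0 0 0 0;0 0 0 0 0 0 0"

```text
time: 19.45
tcp_pos: [0.457, -0.2061, 0.0736]
eef_rot: [[-0.069, 0.998, -0.0], [0.998, 0.069, -0.0], [-0.0, -0.0, -1.0]]
contact_force: [-4.3, 1.4, 5.6]
width: 0.0493
grip_force: 64.9
```

```bash
python3 go.py .457 -.2062 .0735 4
```

```text
t 19.45 p [ 0.457  -0.2061  0.0736] yaw 3.97 w 0.0493 F [-4.3  1.4  5.6]
shift units in tool [-0.  0.  0.] world d [ 0.     -0.0001 -0.0001] rotvec units [-0.  0. -0.]
```

Floor contact came at exactly the expected height. I'll release and retreat.

Call:
jog_arm --motion "0 0 0 0 0 0 0.6;0 0 0 0 0 0 0.65;0 0 0 0 0 0 0.75;0 0 0 0 0 0 0.9;0 0 0 0 0 0 1;0 0 0 0 0 0 1;0 0 0 0 0 0 1;0 0 0 0 0 0 1;0 0 0 0 0 0 1;0 0 -0.3 0 0 0 1" --newtons 20

```text
time: 20.45
tcp_pos: [0.456, -0.2057, 0.0843]
eef_rot: [[-0.069, 0.998, -0.003], [0.998, 0.069, 0.002], [0.002, -0.002, -1.0]]
contact_force: [-0.9, -0.8, 0.1]
width: 0.0852
grip_force: 0.0
```

Call:
jog_arm --motion "0 0 -0.5 0 0 0 1;0 0 -0.7 0 0 0 1;0 0 -0.8 0 0 0 1;0 0 -0.8 0 0 0 1;0 0 -0.8 0 0 0 1;0 0 -0.5 0 0 0 1;0 0 -0.2 0 0 0 1;0 0 0 0 0 0 1;0 0 0 0 0 0 1;0 0 0 0 0 0 1"

```text
time: 21.45
tcp_pos: [0.4563, -0.2059, 0.2558]
eef_rot: [[-0.069, 0.998, -0.002], [0.998, 0.069, 0.001], [0.001, -0.002, -1.0]]
contact_force: [-0.4, 0.4, -0.1]
width: 0.0856
grip_force: 0.0
```

```bash
python3 - <<'E'
from h import *
np.set_printoptions(precision=4,suppress=True)
o=ctrl.get_obs(); print(o['time'],o['tcp_pos'],o['contact_force'],o['width'])
for n in ('wrist','scene'):
    c,p,d=snap(n,'f'+n); W=cloud(c,d); z=W[...,2]
    q=W[(z>.093)&(z<.1035)&(abs(W[...,0]-.457)<.06)&(abs(W[...,1]+.206)<.11)]; print(n,cv2.minAreaRect(q[:,:2].astype(np.float32)),np.median(q[:,2]))
    A=np.c_[q[:,:2]-q[:,:2].mean(0),np.ones(len(q))]; print('tilt',np.linalg.lstsq(A,q[:,2],rcond=None)[0])
a=cv2.imread('pics/fscene.png')[140:320,120:470]; cv2.imwrite('pics/fin.png',cv2.resize(a,(800,411)))
E
```

```text
21.45 [ 0.4563 -0.2059  0.2558] [-0.385   0.3859 -0.1042] 0.08555770337123714
wrist ((0.45683524012565613, -0.2053351104259491), (0.050410304218530655, 0.15841767191886902), 3.7408318519592285) 0.0988682910917393
tilt [-0.001   0.0011  0.0988]
scene ((0.45796969532966614, -0.20563824474811554), (0.05561509355902672, 0.16060620546340942), 3.792571544647217) 0.09795238194008589
tilt [-0.0052  0.0103  0.098 ]
```

View pics/fin.png

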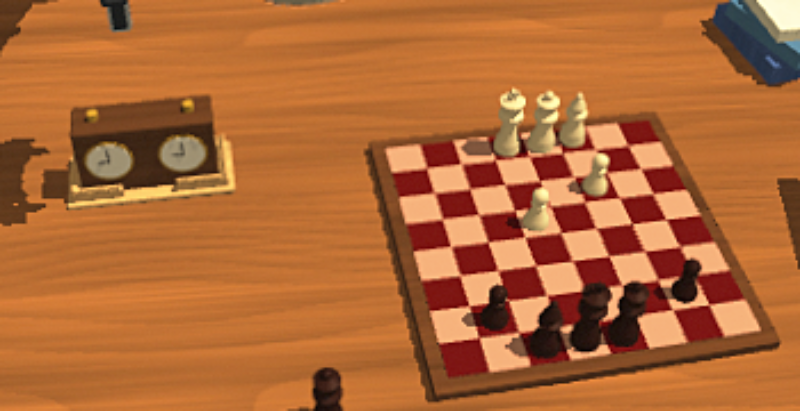

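The clock sits in the cradle at (145,150), level, with its top at 99 mm (6 + 93) and its dials facing +x. The king stands on its square at (508,120), and the other men are where they were.

```bash
python3 -c "
from bench import ctrl
print(ctrl.hand_in())"
```

```text
the job is handed in; nothing more can be done
None
```

The king stands upright on its own square beside the queen, and the clock sits flat in the cradle with its dials facing away from the robot; the job was handed in after about 21.5 s of the 64 s allowed.

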